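# Prop the order tablet on its folding stand

### The arm

A 7-joint arm with a two-finger parallel gripper is mounted at the origin on a cart in front of the work surface, level with it; the furniture and walls round the work are solid. World frame = base frame: x ahead of the robot, y to its left, z up, the work surface at z = 0. Lengths are in mm, angles in rad, forces in N, time in s.
With the tool pointing down it reaches from about 425 to 925 mm from the base axis. Payload 6.8 kg.
Tool frame: the origin (TCP) lies on the centre line of the jaws, within the pads' length; the fingertips stand tip_extent ahead of it and the grasp point (between the pads) lies 8 mm behind it (tip_extent is the distance from the TCP to the fingertips, in mm); z points along the fingers, y is the line along which they close (so a half turn about z gives the same grasp; the last joint's range is limited). The gripper opens to 88 mm and grips with 3 to 60 N. Pads are 20 mm wide; open, the fingers measure 115 mm over their backs; the gripper's body (75 mm by 178 mm) begins 61 mm behind the grasp point.
Start: joints at [1.163, 0.477, 0.022, 1.555, -0.011, 1.109, -0.083], TCP at [199.357, -644.907, 206.264] pointing down, gripper open.
Joint ranges: [-2.96, 2.96], [-0.34, 2.1], [-1.41, 1.46], [0.24, 2.44], [-1.37, 4.51], [0.17, 1.92], [-2.96, 2.96]. Speed limits (rad/s): [2.39, 2.39, 3.14, 3.14, 3.14, 3.14, 3.14].

### API

Orientations are given as a rotation vector (axis times angle).
In Python, from workcell import get_obs, snapshot, finish_job, trace, landmark_of, tip_extent gives the robot as it stands.
- The arm moves only by the tool carry_out, never from a script. Its argument "increments" is a list that holds one entry, the list of rows, each a list of 5 numbers: the shift along the tool's x, y, z in m, then the turn about the tool's z in degrees, then the opening, from -1 (shut) to 1 (fully open), so that 0 is half open. A call has 1 to 20 rows; each row is the pose to reach, as a shift and turn from the pose commanded when the call began, along the tool's axes at that moment; what a row does not reach only later rows make up. A row lasts 1/10 s, in which the tool goes at most 50 mm and 8.59 degrees, less where a joint would pass 70% of its speed; a pose out of reach is approached as far as the arm can. A call with a gripper value outside its range is refused whole. The fingers move at their own pace and stop on an object; the grip force is fixed at half the most. Time passes only in rows, so rows that repeat a pose let the fingers close. It gives the time, the measured TCP pose, the force, the opening and the grip force at its end, in the units of the state.
- get_obs(): the state, without advancing time (a new reading comes with each control period).
- snapshot(name): name is "scene" or "top" or "wrist"; returns a dict with "color" (384x512x3 uint8, blue, green, red), "mtx" (3x3 intrinsics, pixels), "R" (3x3) and "t" (3): a world point X has camera coordinates R X + t; the wrist camera has in their place "T_tool_cam" (4x4, takes a point from camera to tool coordinates, whose origin is the TCP and whose axes are the flange's). Camera axes: x right, y down, z forward; pixel columns grow to the right and rows downward; lengths in mm; the calibration is good to about 2 mm. A picture is of the moment at which its call begins: read the wrist's pose just before it. There is no depth.
- finish_job(): hands the job in; it is judged then, once.
Trained networks look in the newest picture that a camera, given by its name, has taken for a name from the list of things; names that differ only in an ending like _2 or _b are one class to them, and where a whole thing is asked for, a point or a joint stands for the part that bears it (a point fixed in the world has none). Each returns a list of dicts, best first, with "p" (0 to 1); they miss things now and then, are a little off and sometimes report something else, mostly with a low value. They report only what shows in the picture. A call takes as long as a camera call.
- trace(camera, query): "pixels" (384x512 bool, what is visible of it) and "centre" ([column, row] in pixels, amid what is visible of it).
- landmark_of(camera, query): "centre" ([column, row] in pixels: a listed point, or the origin of a listed thing).
The state is a dict: "time_s": time; "joints": joint angles; "joint_vel": joint speeds; "joint_efforts": joint torques, N m; "eef_pos": TCP position; "orientation": TCP orientation; "contact_force": force on the tool from outside, world axes, zero at the start; "moment": the same for the moment, N m; "opening": finger opening in mm; "grasp_force": force on a finger pad.
Only numpy, scipy, OpenCV 4.12 (cv2) and the standard library are available. Lean on these libraries where they do the work, as an engineer would, in place of code of your own. Each camera call takes 0.05 s, during which the arm holds its last target. There are 200 camera calls.

### The job

Set the order tablet up for reading: swing the stand's half-folded back panel up and over, right back to its stop, then bring the tablet on to the stand so that it leans back on the panel by itself, screen facing out, centred, with its lower long edge dropped in behind both lips. Leave the other things on the table where they are.

Things in the scene. Friction and masses are not known exactly. Their poses are not given: they have to be found in the camera images.
- order_tablet: tablet computer lying screen up before the stand, dark grey, orange corners; 110 (x) by 170 (y) by 14 mm (z), rims rounded (radius 4), 0.32 kg, smooth (friction 0.25). Too wide to grip: push its edges. Origin: middle of its back face (underside while flat); x to its upper long edge, y along the long edges to the left, z out of the screen
- tablet_foot (a point): middle of the tablet's lower long edge, on the rim at half thickness (tablet frame -55, 0, 7 mm)
- tablet_stand: aluminium folding tablet stand, screwed to the table. Origin: on the table top under the middle of the seat; x to the back, away from the reader, y to the left, z up. Base plate 3 mm thick, 140 mm wide (y), from x -72 mm (front edge bevelled, so that the tablet slides up on to it) to x +76 mm
- stand_lips (a point): middle between the two lips, on their holding face, on the base plate (stand frame -18, 0, 3 mm; axes as the stand). Black lips, 20 mm wide, centred 55 mm left and right: a ramp rises from 21 mm in front to the top, 8 mm above the plate, 4 mm in front; the holding face behind is upright. The 90 mm gap between them is free down to the plate, so fingers can pass
- stand_seat (a point): top of the base plate (3 mm above the table) over the stand's origin, axes as the stand. The tablet's lower edge, seated, lies between the lips (x -18 mm) and the foot of the panel (x about -3 mm)
- stand_hinge (a point): middle of the back panel's hinge axis, 4 mm behind and 7 mm above the stand's origin; the axis runs along the stand's y
- stand_back (a joint): angle of the back panel (rad): 0 folded flat forward over the base, pi/2 upright, 2.36 at its stop, leaning back 45 degrees from upright. Panel 76 mm wide, 4 thick, 77 from hinge axis to free edge, 0.12 kg. The hinge is stiff (0.12 N m): the panel stays where left. It starts at 0.35 to 0.8, free edge towards the robot; lift it from underneath
- back_edge (a point): middle of the round bar (6 mm thick, 72 mm long) along the free edge of the back panel, 74 mm from the hinge axis
- battery_2: one of three white and green batteries standing at the left back; 33 mm across, 62 tall; origin: centre of its foot
- battery_3: one of three white and green batteries standing at the left back; 33 mm across, 62 tall; origin: centre of its foot
- white_box_1: white carton at the left front; 68x115x60; origin: under its middle
- blister_2: carded white sensor under a clear blister, lying at the right back; 118x80x23; origin: middle of its card
- blister_1: carded white sensor under a clear blister, lying at the left; 118x80x23; origin: middle of its card
- plug_sensor_1: white plug-in gadget with two pins, lying at the left front; 94x46x24; origin: under its middle
- marker_1: black marker pen lying at the left, near the robot; 18 thick, 140 long; origin: under its middle
- calculator: dark pocket calculator lying at the right; 115x68x13; origin: under its middle
- screwdriver_1: orange screwdriver lying at the right; 195 long, 26 thick; origin: under its middle
- tape_roll: roll of brown packing tape lying flat at the right front; 115 across, 48 tall; origin: under its middle

How it is judged:
By the outcome, as a careful person would: the job done as asked, in the order asked, and still so for the second after the job is handed in, with the robot touching nothing.
It also fails if it takes over 72 s, if anything falls off the work surface, if the arm or the gripper's body presses on something with over 40 N, if the wrist force passes 120 N, or if a joint passes its speed limit or range.

## Working session

There is one attempt and no reset: what is moved stays moved. The work goes in short steps, Python scripts to look and compute and a tool call to move; the robot and the scene stay as the last step left them, time stands still between calls to the robot, and variables do not carry over. Pictures are saved under pics/ and viewed, at most 10 in all, crops included, and the job is handed in when it is done.

Besides the shell and the picture viewer there is one more tool, called after "Call:" as a command line: name --argument value ..., lists and objects as JSON in quotes. carry_out: Moves the arm, as the interface text tells. Its arguments: {"type":"object","properties":{"increments":{"type":"array"}},"required":["increments"]}

```bash
mkdir -p pics; ls; cat > h.py <<'E'
import numpy as np, cv2
from scipy.spatial.transform import Rotation as Ro
from workcell import get_obs, snapshot, finish_job, trace, landmark_of, tip_extent
def cam(n):
    o=get_obs(); s=snapshot(n)
    if 'R' in s: R=np.array(s['R']);t=np.array(s['t']).ravel()
    else:
        T=np.eye(4);T[:3,:3]=Ro.from_rotvec(o['orientation']).as_matrix();T[:3,3]=o['eef_pos']
        W=np.linalg.inv(T@np.array(s['T_tool_cam']));R=W[:3,:3];t=W[:3,3]
    return dict(c=s['color'],K=np.array(s['mtx']),R=R,t=t)
def ray(c,p):
    d=c['R'].T@np.linalg.solve(c['K'],[p[0],p[1],1]); return -c['R'].T@c['t'],d
def atz(c,p,z):
    o,d=ray(c,p); return o+d*(z-o[2])/d[2]
def proj(c,X):
    q=c['K']@(c['R']@np.array(X)+c['t']); return q[:2]/q[2]
def tri(vs):
    A=np.zeros((3,3));b=np.zeros(3)
    for c,p in vs:
        o,d=ray(c,p);d=d/np.linalg.norm(d);M=np.eye(3)-np.outer(d,d);A+=M;b+=M@o
    return np.linalg.solve(A,b)
E
python3 - <<'E'
from h import *
np.set_printoptions(precision=1,suppress=True)
print(tip_extent, get_obs())
C={n:cam(n) for n in('scene','top')}
print({n:(-c['R'].T@c['t']) for n,c in C.items()})
cv2.imwrite('pics/a.png',cv2.resize(np.vstack([C['scene']['c'],C['top']['c']]),None,fx=.78,fy=.78))
for q in['order_tablet','tablet_foot','stand_lips','stand_seat','stand_hinge','back_edge','tablet_stand']:
    v=[]
    for n in C:
        r=landmark_of(n,q); print(q,n,[(np.array(x['centre']),round(x['p'],2)) for x in r[:2]])
        if r:v.append((C[n],r[0]['centre']))
    if len(v)==2:
        X=tri(v);print('   ',X,[proj(c,X)-p for c,p in v])
E
```

```text
pics
11.0 {'time_s': 0.0, 'joints': array([ 1.2,  0.5,  0. ,  1.6, -0. ,  1.1, -0.1]), 'joint_vel': array([-0., -0.,  0.,  0., -0.,  0., -0.]), 'joint_efforts': array([ -0. , -58.3,   1.5, -27.3,  -0.1,   0. ,   0. ]), 'eef_pos': array([ 199.2, -644.3,  205.3]), 'orientation': array([-3.1, -0.5,  0. ]), 'contact_force': array([ 0.5,  1.1, -0.9]), 'moment': array([0., 0., 0.]), 'grasp_force': 0.0, 'opening': 87.90249637003754}
{'scene': array([-16.4, 934.4, 777.8]), 'top': array([ 430.5,   15.7, 1221.2])}
order_tablet scene [(array([260.7, 216.3]), 0.55), (array([153.6, 289. ]), 0.19)]
order_tablet top [(array([237. , 210.2]), 0.8)]
    [465.7  95.7  -4.1] [array([1.8, 0.1]), array([-0.8, -1.5])]
tablet_foot scene [(array([271.9, 227.4]), 0.72)]
tablet_foot top [(array([229.3, 224.9]), 0.9)]
    [413.9 121.8  -8.3] [array([1.1, 0.1]), array([-0.5, -0.9])]
stand_lips scene [(array([213.7, 203.9]), 0.77)]
stand_lips top [(array([226.5, 162. ]), 0.74), (array([137.5, 147.8]), 0.3)]
    [628.1 127.6   5. ] [array([0.5, 0.1]), array([-0.3, -0.4])]
stand_seat scene [(array([207.3, 200.4]), 0.83)]
stand_seat top [(array([225.4, 158.1]), 0.64)]
    [643.6 132.6  15.9] [array([1.9, 0.3]), array([-1. , -1.5])]
stand_hinge scene [(array([210.5, 200.4]), 0.57)]
stand_hinge top [(array([226.7, 157.3]), 0.65)]
    [642.4 125.7  12.7] [array([0.3, 0. ]), array([-0.2, -0.3])]
back_edge scene [(array([208.3, 201.4]), 0.59), (array([220.7, 194.8]), 0.44)]
back_edge top [(array([223.4, 169.5]), 0.75)]
    [613.3 145.3  29.8] [array([5.9, 0.6]), array([-3.1, -4.7])]
tablet_stand scene []
tablet_stand top [(array([229.7, 155.1]), 0.66)]
```

View pics/a.png

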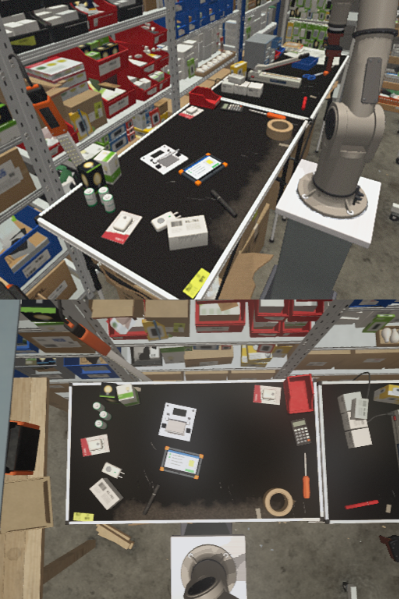

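```bash
python3 - <<'E'
from h import *
np.set_printoptions(precision=1,suppress=True)
c=cam('top')['c'];d=cam('scene')['c']
a=cv2.resize(c[120:260,150:310],(640,560),interpolation=3)
cv2.imwrite('pics/b.png',a)
cv2.imwrite('pics/c.png',cv2.resize(d[140:270,140:340],(800,520),interpolation=3))
E
```

```text
(no output)
```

View pics/b.png

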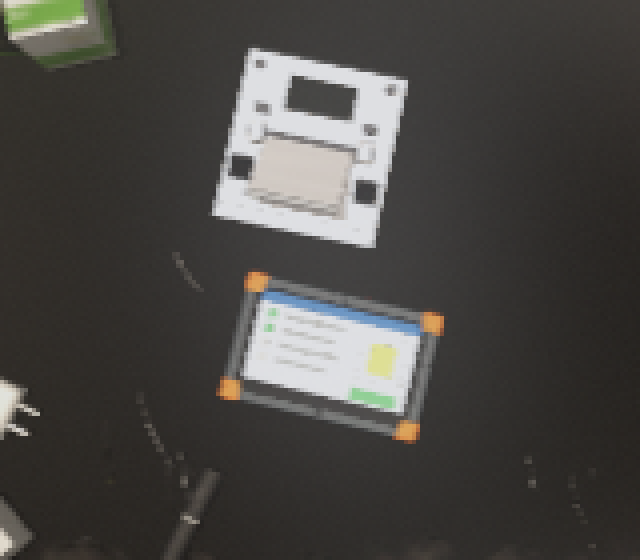

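View pics/c.png

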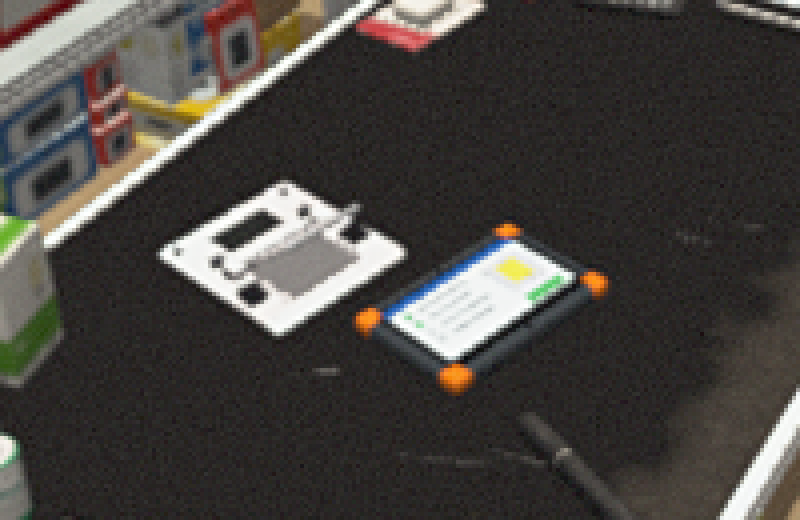

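The stand lies at (213–407, 48–246) in the top crop, with its panel half folded towards the robot. The tablet's orange corners are at (257,281), (432,323), (407,431) and (229,388), and both are turned about -11°. Next I'll compute the geometry.

```bash
python3 - <<'E'
from h import *
np.set_printoptions(precision=2,suppress=True)
c=cam('top');d=cam('scene')
f=lambda p:(150+p[0]/4,120+p[1]/4)
g=lambda p:(140+p[0]/4,140+p[1]/4)
P=lambda L,z:np.array([atz(c,f(p),z)[:2] for p in L]); Q=lambda L,z:np.array([atz(d,g(p),z)[:2] for p in L])
def fit(m,w,n):
    mc=m.mean(0);wc=w.mean(0);H=(m-mc).T@(w-wc);a=np.arctan2(H[0,1]-H[1,0],H[0,0]+H[1,1]);R=np.array([[np.cos(a),-np.sin(a)],[np.sin(a),np.cos(a)]])
    o=wc-R@mc;print(n,o,np.degrees(a),'res',np.abs(w-(m@R.T+o)).max());return o,R
sm=np.array([[-72,70],[-72,-70],[76,70],[76,-70]])
fit(sm,P([(213,215),(375,246),(250,48),(407,80)],3),'stand top')
fit(sm,Q([(278,336),(408,250),(160,252),(283,181)],3),'stand scene')
# tablet outer corners via orange corner masses
for n,cc in(('top',c),('scene',d)):
    r=trace(n,'order_tablet')
    m=r[0]['pixels'].astype(np.uint8);print(r[0]['p'],m.sum())
    b=cv2.boxPoints(cv2.minAreaRect(np.argwhere(m)[:,::-1].astype(np.float32)))
    w=np.array([atz(cc,p,12)[:2] for p in b]);print(w,w.mean(0))
    cn,_=cv2.findContours(m,0,1);ap=cv2.approxPolyDP(max(cn,key=len),5,True)[:,0];print(np.array([atz(cc,p,12)[:2] for p in ap]))
tm=np.array([[48,78],[48,-78],[-48,-78],[-48,78]])
fit(tm,P([(257,281),(432,323),(407,431),(229,388)],14),'tab top')
print(Ro.from_rotvec(get_obs()['orientation']).as_matrix())
# panel edge
print('edge', [tri([(c,f(p)),(d,g(q))]) for p,q in [((246,193),(228,270)),((345,216),(356,208))]])
E
```

```text
stand top [643.27 122.61] -12.203820022639169 res 1.113977670501896
stand scene [641.12 127.82] -12.342420345883092 res 3.812812592008754
0.95 1659
[[432.01 202.84]
 [541.1  176.57]
 [498.69   9.17]
 [390.34  36.62]] [465.54 106.3 ]
[[536.92 172.76]
 [435.74 200.35]
 [392.9   38.95]
 [496.82  13.64]]
0.81 1412
[[544.41 177.15]
 [494.   -46.31]
 [384.45  50.83]
 [441.06 248.09]] [465.98 107.44]
[[399.    37.93]
 [504.58  17.83]
 [530.5  186.7 ]
 [430.22 207.06]]
tab top [464.85 106.06] -14.455928336680554 res 1.9595168434653019
[[ 0.96  0.3   0.  ]
 [ 0.3  -0.96  0.  ]
 [ 0.   -0.   -1.  ]]
edge [array([620.99, 187.65,  30.3 ]), array([583.92,  93.72,  46.51])]
```

```bash
cat >> h.py <<'E'
SO=np.array([642.5,124.]);SY=np.radians(-12.25)
def s2w(x,y):
    return SO+[x*np.cos(SY)-y*np.sin(SY),x*np.sin(SY)+y*np.cos(SY)]
def w2s(X):
    d=np.array(X)[:2]-SO;return np.array([d[0]*np.cos(SY)+d[1]*np.sin(SY),-d[0]*np.sin(SY)+d[1]*np.cos(SY)])
def shift(x,y,z,yaw):
    o=get_obs();R=Ro.from_rotvec(o['orientation']).as_matrix()
    cy=np.degrees(np.arctan2(R[1,0],R[0,0]));print('pos',o['eef_pos'],'yaw',cy,'t',o['time_s'],'shift m',(R.T@(np.array([x,y,z])-o['eef_pos'])/1000).round(4),'turn',-((yaw-cy+180)%360-180))
E
python3 -c "
from h import *
shift(*s2w(-60,0),200,-12.25)
c=snapshot('wrist');print(c['T_tool_cam'],c['mtx'])"
```

```text
pos [ 199.33894031 -644.89673091  206.26285538] yaw 17.17215602424953 t 1.1 shift m [ 0.5982 -0.6333  0.0063] turn 29.422156024249546
[[-3.64327785e-04 -9.64512212e-01 -2.64037990e-01  7.22117288e+01]
 [ 9.99999400e-01 -7.85130281e-05 -1.09302753e-03  4.37135003e-01]
 [ 1.03350798e-03 -2.64038229e-01  9.64511662e-01 -1.78783424e+02]
 [ 0.00000000e+00  0.00000000e+00  0.00000000e+00  1.00000000e+00]] [[316.55755359   0.         257.15715373]
 [  0.         316.55755359 185.81001446]
 [  0.           0.           1.        ]]
```

Call:
carry_out --increments '[[[0.033,-0.035,0,1.6,1],[0.066,-0.07,0,3.2,1],[0.1,-0.105,0,4.9,1],[0.133,-0.14,0,6.5,1],[0.166,-0.175,0,8.1,1],[0.2,-0.211,0,9.8,1],[0.233,-0.246,0,11.4,1],[0.266,-0.281,0,13,1],[0.299,-0.316,0,14.7,1],[0.332,-0.351,0,16.3,1],[0.366,-0.387,0,18,1],[0.399,-0.422,0,19.6,1],[0.432,-0.457,0,21.2,1],[0.465,-0.492,0,22.9,1],[0.499,-0.528,0,24.5,1],[0.532,-0.563,0,26.1,1],[0.565,-0.598,0,27.8,1],[0.598,-0.633,0,29.4,1],[0.598,-0.633,0,29.4,1],[0.598,-0.633,0,29.4,1]]]'

```text
time_s: 3.15
eef_pos: [583.6, 137.5, 205.9]
orientation: [-3.124, 0.331, 0.001]
contact_force: [-0.1, -0.8, -0.0]
opening: 88.0
grasp_force: 0.0
```

```bash
python3 - <<'E'
from h import *
np.set_printoptions(precision=1,suppress=True)
c=cam('wrist');print(get_obs()['eef_pos'],get_obs()['joint_vel'])
im=c['c'].copy()
for q in['stand_lips','stand_seat','stand_hinge','back_edge','tablet_stand','tablet_foot']:
    for x in landmark_of('wrist',q)[:2]:
        z=dict(stand_lips=3,stand_seat=3,stand_hinge=7,tablet_stand=0,tablet_foot=7).get(q,35)
        print(q,x['centre'],round(x['p'],2),w2s(atz(c,x['centre'],z)))
cv2.imwrite('pics/d.png',cv2.resize(im,(800,600)))
E
```

```text
[583.5 135.7 205.9] [ 0. -0.  0.  0. -0. -0. -0.]
stand_lips [255.2, 123.4] 0.6 [-16.1   3.2]
stand_seat [256.4, 105.6] 0.56 [4.4 1.8]
stand_hinge [257.4, 103.1] 0.57 [7.3 0.6]
back_edge [254.9, 159.8] 0.69 [-53.8   3.3]
back_edge [1.5, 138.5] 0.26 [-30.8 282.2]
tablet_stand [257.4, 106.7] 0.59 [3.1 0.6]
tablet_foot [297.5, 282.0] 0.73 [-226.2  -54.2]
tablet_foot [298.8, 241.3] 0.54 [-166.4  -53.7]
```

View pics/d.png

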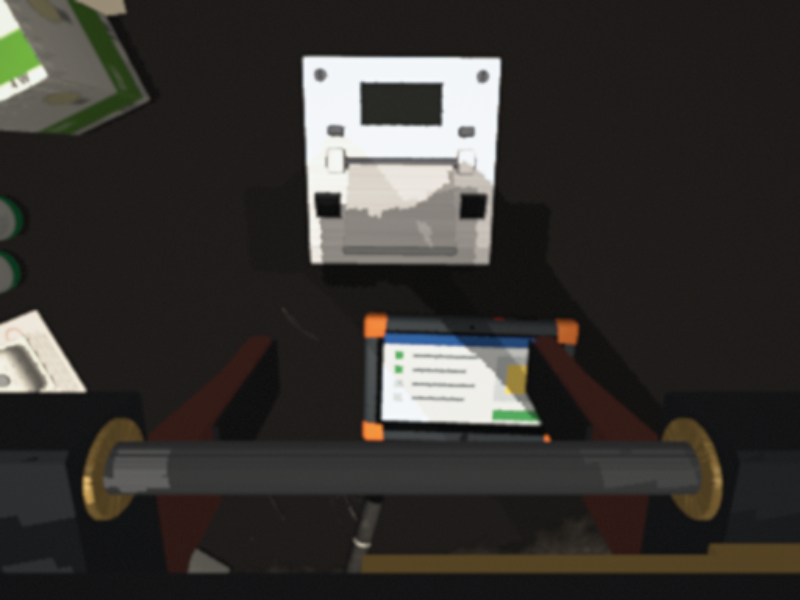

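The wrist view shows the stand corners at (303,57), (501,57), (313,264) and (489,264). The panel's edge bar is at row ~250, columns 342–457.

```bash
python3 - <<'E'
from h import *
from scipy.optimize import least_squares as ls
np.set_printoptions(precision=2,suppress=True)
c=cam('wrist');o=get_obs()
k=1.5625
sm=[[76,70],[76,-70],[-72,70],[-72,-70]];px=np.array([(303,57),(501,57),(313,264),(489,264)])/k
def W(p,x,y,z):
    C,S=np.cos(p[2]),np.sin(p[2]);return np.array([p[0]+C*x-S*y,p[1]+S*x+C*y,z])
def r(p):return np.concatenate([proj(c,W(p,*m,3))-q for m,q in zip(sm,px)])
s=ls(r,[642,124,SY]);p=s.x;print('stand',p[:2],np.degrees(p[2]),s.fun)
bar=np.array([(342,250),(457,250)])/k
def rb(q):return np.concatenate([proj(c,W(p,4-74*np.cos(q[0]),q[1]+y,7+74*np.sin(q[0])))-b for y,b in zip((36,-36),bar)])
b=ls(rb,[.5,0]);print('theta',b.x,b.fun)
for t in(.35,.5,.65,.8):print(t,proj(c,W(p,4-74*np.cos(t),36,7+74*np.sin(t)))*k,proj(c,W(p,4-74*np.cos(t),-36,7+74*np.sin(t)))*k)
# tablet corners (orange centre) upper
tm=[[48,78],[48,-78],[-48,78]];tp=np.array([(375,326),(567,332),(372,431)])/k
def rt(q):return np.concatenate([proj(c,W(q,*m,14))-b for m,b in zip(tm,tp)])
s=ls(rt,[465,106,-.25]);print('tab',s.x[:2],np.degrees(s.x[2]),s.fun)
top=cam('top')
for t in(.35,.5,.65,.8):print(t,[(proj(top,W(p,4-74*np.cos(t),y,7+74*np.sin(t)))-[150,120])*4 for y in (36,-36)])
E
```

```text
stand [644.84 121.95] -12.499750087436167 [ 0.13  0.66 -0.44  1.01 -0.27 -1.17  0.62 -0.87]
theta [0.72 1.17] [ 2.68 -0.6  -2.68 -0.42]
0.35 [351.82 262.  ] [450.66 262.26]
0.5 [350.27 258.64] [452.2  258.91]
0.65 [348.68 252.75] [453.79 253.03]
0.8 [347.1  244.24] [455.39 244.53]
tab [466.01 105.83] -14.41344892957338 [-0.96 -0.57  1.49 -0.13 -0.56  0.97]
0.35 [array([250.25, 208.44]), array([334.2 , 225.46])]
0.5 [array([249.81, 201.52]), array([334.45, 218.67])]
0.65 [array([249.87, 192.9 ]), array([335.13, 210.17])]
0.8 [array([250.42, 182.78]), array([336.24, 200.14])]
```

```bash
sed -i 's/^SO=.*/SO=np.array([644.,122.6]);SY=np.radians(-12.4)/' h.py; python3 -c "
from h import *
shift(*s2w(-50,0),43,-12.4)"
```

```text
pos [583.74102037 135.63340922 206.44908604] yaw -12.286619947143791 t 3.6 shift m [ 0.0116 -0.0002  0.1635] turn 0.11338005285620056
```

Call:
carry_out --increments '[[[0.012,0,0.03,0,1],[0.012,0,0.07,0,1],[0.012,0,0.1,0,1],[0.012,0,0.12,0,1],[0.012,0,0.14,0,1],[0.012,0,0.155,0,1],[0.012,0,0.163,0,1],[0.012,0,0.163,0,1]]]'

```text
time_s: 4.4
eef_pos: [595.0, 133.7, 42.5]
orientation: [3.123, -0.334, -0.002]
contact_force: [0.1, -0.0, 0.9]
opening: 87.8
grasp_force: 0.0
```

```bash
python3 - <<'E'
from h import *
c=cam('wrist');print(get_obs()['eef_pos'],get_obs()['contact_force'])
cv2.imwrite('pics/e.png',cv2.resize(c['c'],(800,600)))
E
```

```text
[595.57701958 133.91668254  43.37202973] [1.03573726 0.52612678 0.67656884]
```

View pics/e.png

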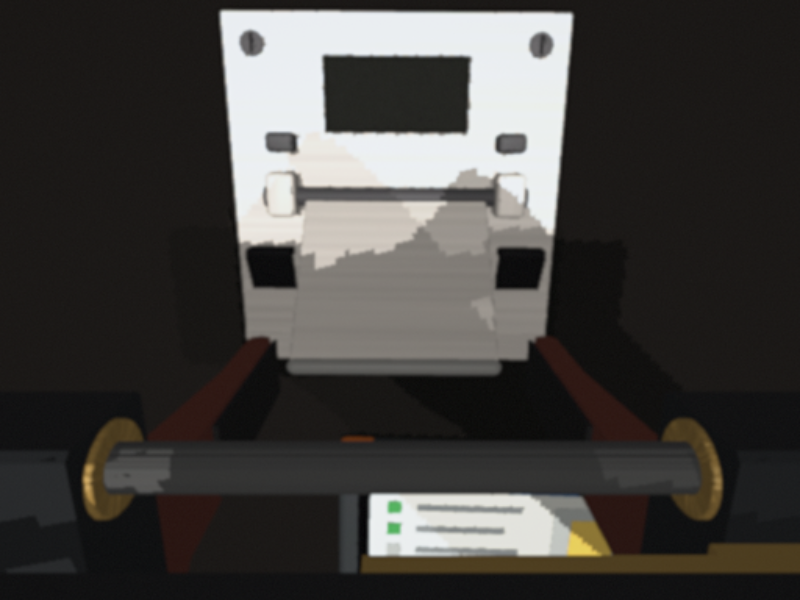

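The bar is at row 367, columns 288–501, between the fingertips at columns 270 and 545. The fingers sit slightly right of the panel's middle.

```bash
python3 - <<'E'
from h import *
from scipy.optimize import least_squares as ls
np.set_printoptions(precision=2,suppress=True)
c=cam('wrist');o=get_obs();k=1.5625
sm=[[76,70],[76,-70],[-72,70],[-72,-70]];px=np.array([(220,11),(573,13),(246,341),(549,341)])/k
def W(p,x,y,z):
    C,S=np.cos(p[2]),np.sin(p[2]);return np.array([p[0]+C*x-S*y,p[1]+S*x+C*y,z])
s=ls(lambda p:np.concatenate([proj(c,W(p,*m,3))-q for m,q in zip(sm[:2],px)]),[642,124,SY]);p=s.x;print('stand',p[:2],np.degrees(p[2]),s.fun)
bar=np.array([(288,367),(501,367)])/k
b=ls(lambda q:np.concatenate([proj(c,W(p,4-74*np.cos(q[0]),q[1]+y,7+74*np.sin(q[0])))-b for y,b in zip((36,-36),bar)]),[.5,0]);print('theta',b.x,b.fun*k)
t=b.x[0];B=W(p,4-74*np.cos(t),0,7+74*np.sin(t));R=Ro.from_rotvec(o['orientation']).as_matrix();print('bar in tool',R.T@(B-o['eef_pos']))
E
```

```text
stand [646.1  125.42] -12.548986629081794 [ 0.4  -0.03 -0.4  -0.03]
theta [ 0.72 -0.16] [ 7.45 -4.89 -7.4  -3.87]
bar in tool [ -0.86  -2.44 -11.86]
```

Call:
carry_out --increments '[[[0,-0.002,0,0,1],[0,-0.002,0,0,-1],[0,-0.002,0,0,-1],[0,-0.002,0,0,-1],[0,-0.002,0,0,-1],[0,-0.002,0,0,-1]]]'

```text
time_s: 5.1
eef_pos: [595.9, 135.8, 43.3]
orientation: [3.124, -0.335, -0.0]
contact_force: [-0.4, 0.8, 0.3]
opening: 51.2
grasp_force: 0.0
```

```bash
python3 - <<'E'
from h import *
c=cam('wrist');o=get_obs();print(o['opening'],o['grasp_force'],o['contact_force'])
d=cam('scene');
a=cv2.resize(c['c'],(512,384));b=cv2.resize(d['c'][150:240,150:270],(512,384),interpolation=3)
cv2.imwrite('pics/f.png',cv2.resize(np.vstack([a,b]),(400,600)))
E
```

```text
47.34771979770063 0.0 [-0.67097593  0.04661005 -0.13607288]
```

View pics/f.png

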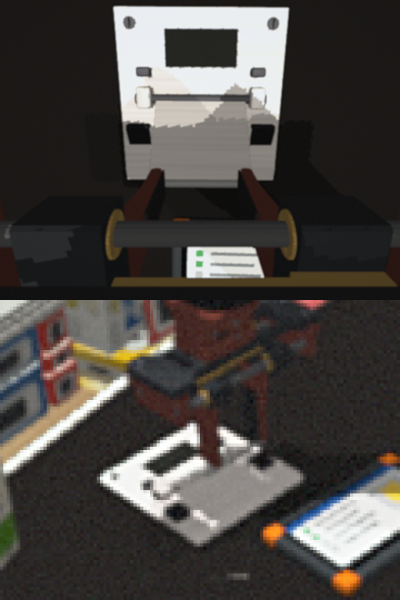

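```bash
python3 - <<'E'
from h import *
c=cam('wrist');d=cam('scene');t=cam('top')
a=c['c'][90:300,130:390];b=d['c'][155:225,175:245];e=t['c'][135:195,190:260]
cv2.imwrite('pics/g.png',np.hstack([cv2.resize(a,(420,600)) if 0 else cv2.resize(a,(480,388),interpolation=3),np.vstack([cv2.resize(b,(320,194),interpolation=3),cv2.resize(e,(320,194),interpolation=3)])]))
E
```

```text
(no output)
```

View pics/g.png

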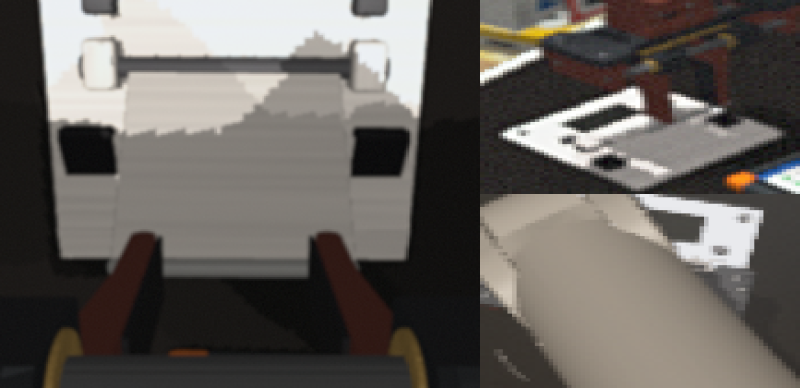

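Here the fingertips lie above the panel, so it is folded lower than I estimated, at about 0.4 rad. I'll reopen, go down and forward, and grip again.

Call:
carry_out --increments '[[[0,0,0,0,1],[0,0,0,0,1],[0,0,0,0,1],[0,0,0,0,1],[0,0,0,0,1],[0,0,0,0,1],[0,0,0,0,1],[0,0,0,0,1],[0,0,0,0,1],[0,0,0,0,1],[-0.005,0,0.005,0,1],[-0.01,0,0.012,0,1],[-0.01,0,0.018,0,1],[-0.01,0,0.018,0,1],[-0.01,0,0.018,0,-1],[-0.01,0,0.018,0,-1],[-0.01,0,0.018,0,-1],[-0.01,0,0.018,0,-1]]]'

```text
time_s: 7.15
eef_pos: [586.5, 138.6, 25.4]
orientation: [-3.123, 0.334, -0.001]
contact_force: [2.4, 1.7, -2.8]
opening: 74.9
grasp_force: 30.0
```

Call:
carry_out --increments '[[[0.0033,0,-0.007,0,-1],[0.0078,0,-0.0141,0,-1],[0.013,0,-0.0206,0,-1],[0.019,0,-0.0264,0,-1],[0.026,0,-0.0315,0,-1],[0.033,0,-0.0358,0,-1],[0.041,0,-0.039,0,-1],[0.049,0,-0.0415,0,-1],[0.057,0,-0.043,0,-1],[0.0655,0,-0.0435,0,-1],[0.074,0,-0.043,0,-1],[0.082,0,-0.041,0,-1],[0.09,0,-0.0385,0,-1],[0.0975,0,-0.035,0,-1],[0.105,0,-0.031,0,-1],[0.1115,0,-0.0255,0,-1],[0.1155,0,-0.0215,0,-1],[0.118,0,-0.0185,0,-1],[0.118,0,-0.0185,0,-1]]]'

```text
time_s: 9.05
eef_pos: [701.2, 112.9, 43.0]
orientation: [3.123, -0.335, -0.002]
contact_force: [-0.4, -0.3, -0.1]
opening: 0.3
grasp_force: 0.0
```

```bash
python3 - <<'E'
from h import *
o=get_obs();print(o['eef_pos'],o['contact_force'],o['opening'],o['grasp_force'])
E
```

```text
[701.20951555 112.85519562  42.98572885] [-0.39957731 -0.31979888 -0.05735683] 0.33242780333303046 0.0
```

Call:
carry_out --increments '[[[0,0,-0.02,0,-1],[0,0,-0.05,0,-1],[0,0,-0.09,0,-1],[-0.02,0,-0.13,0,0],[-0.04,0,-0.15,0,0],[-0.06,0,-0.15,0,0],[-0.06,0,-0.15,0,0]]]'

```text
time_s: 9.75
eef_pos: [641.1, 127.3, 195.4]
orientation: [-3.124, 0.33, -0.002]
contact_force: [-0.2, 0.1, -0.5]
opening: 29.2
grasp_force: 0.0
```

```bash
python3 - <<'E'
from h import *
c=cam('wrist');d=cam('scene');print(get_obs()['eef_pos'],get_obs()['contact_force'])
np.savez('w.npz',**c)
a=cv2.resize(c['c'][:300],(512,300));b=cv2.resize(d['c'][155:235,160:260],(375,300),interpolation=3)
cv2.imwrite('pics/i.png',cv2.resize(np.hstack([a,b]),(800,270)) if 0 else np.vstack([cv2.resize(a,(600,352)),cv2.copyMakeBorder(cv2.resize(b,(300,240)),0,0,0,300,0)]))
E
```

```text
[642.81206872 125.60990573 193.98838567] [ 0.2514445  -1.39876183 -0.01796277]
```

View pics/i.png

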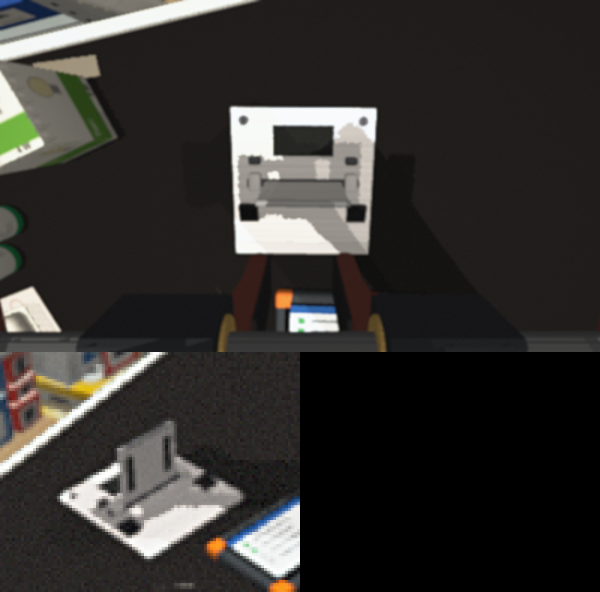

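The panel now stands about upright, having slipped out of the fingers midway. The edge is at about (303,203) in the wrist view. I'll push it back from the front with shut fingers.

Call:
carry_out --increments '[[[-0.045,0,0,0,-1],[-0.045,0,0.03,0,-1],[-0.045,0,0.07,0,-1],[-0.045,0,0.11,0,-1],[-0.045,0,0.13,0,-1],[-0.045,0,0.138,0,-1],[-0.035,0,0.138,0,-1],[-0.025,0,0.138,0,-1],[-0.015,0,0.138,0,-1],[-0.007,0,0.138,0,-1],[0,0,0.138,0,-1],[0.007,0,0.138,0,-1],[0.013,0,0.138,0,-1],[0.019,0,0.138,0,-1],[0.024,0,0.138,0,-1],[0.028,0,0.138,0,-1],[0.03,0,0.138,0,-1],[0.03,0,0.138,0,-1]]]'

```text
time_s: 11.65
eef_pos: [672.6, 119.3, 55.8]
orientation: [-3.124, 0.335, -0.001]
contact_force: [-0.3, 0.5, -1.5]
opening: 0.6
grasp_force: 0.4
```

Call:
carry_out --increments '[[[0.002,0,0,0,-1],[0.002,0,0,0,-1]]]'

```text
time_s: 11.85
eef_pos: [674.9, 118.9, 56.2]
orientation: [-3.123, 0.335, -0.002]
contact_force: [-0.3, -0.1, 0.7]
opening: 0.5
grasp_force: 0.2
```

Call:
carry_out --increments '[[[0.002,0,0,0,-1],[0.002,0,0,0,-1]]]'

```text
time_s: 12.05
eef_pos: [676.7, 118.5, 56.2]
orientation: [-3.123, 0.335, -0.002]
contact_force: [-1.8, 1.1, 0.7]
opening: 0.6
grasp_force: 0.5
```

Call:
carry_out --increments '[[[0.003,0,0,0,-1],[0.003,0,0,0,-1]]]'

```text
time_s: 12.25
eef_pos: [679.7, 117.8, 56.0]
orientation: [-3.123, 0.335, -0.002]
contact_force: [0.2, 0.9, 1.0]
opening: -0.0
grasp_force: 0.6
```

Call:
carry_out --increments '[[[0.003,0,0,0,-1],[0.003,0,0,0,-1]]]'

```text
time_s: 12.45
eef_pos: [682.5, 117.1, 55.8]
orientation: [-3.124, 0.335, -0.001]
contact_force: [0.2, -0.0, 1.4]
opening: 0.3
grasp_force: 0.6
```

Call:
carry_out --increments '[[[0.003,0,0,0,-1],[0.003,0,0,0,-1]]]'

```text
time_s: 12.65
eef_pos: [685.3, 116.4, 55.8]
orientation: [-3.124, 0.335, -0.001]
contact_force: [0.2, -0.9, 0.5]
opening: 0.4
grasp_force: 0.5
```

```bash
python3 - <<'E'
from h import *
c=cam('wrist');d=cam('scene')
for n,k in(('scene',d),('wrist',c)):
    for x in landmark_of(n,'back_edge')[:2]:print(n,x)
for t in(1.57,1.9,2.1,2.2,2.36):
    w=s2w(4-74*np.cos(t),0)+[1.5,1.9];X=[*w,7+74*np.sin(t)];print(t,X,proj(d,X),proj(c,X))
b=cv2.resize(d['c'][155:235,160:260],(500,400),interpolation=3);a=cv2.resize(c['c'],(300,225))
cv2.imwrite('pics/j.png',np.hstack([b,cv2.copyMakeBorder(a,0,175,0,0,0)]))
E
```

```text
scene {'centre': [199.0, 179.3], 'p': 0.97}
1.57 [np.float64(649.3491355968442), np.float64(123.65371265261207), np.float64(80.99997653695576)] [207.72033205 182.1621781 ] [257.97557188 301.36630447]
1.9 [np.float64(672.7720379927747), np.float64(118.50385356398193), np.float64(77.02620648886867)] [202.86580953 180.39538841] [258.09945692 259.13128854]
2.1 [np.float64(685.8938095572245), np.float64(115.61884497675193), np.float64(70.87749313201665)] [200.31253308 180.43533428] [258.15410796 232.0311416 ]
2.2 [np.float64(691.9398709107434), np.float64(114.28953217488309), np.float64(66.82873388264966)] [199.18661566 180.76469346] [258.17374945 218.99864671]
2.36 [np.float64(700.7060578876817), np.float64(112.36216096730546), np.float64(59.126396666993045)] [197.6267933  181.70182038] [258.1937452  199.70475582]
```

View pics/j.png

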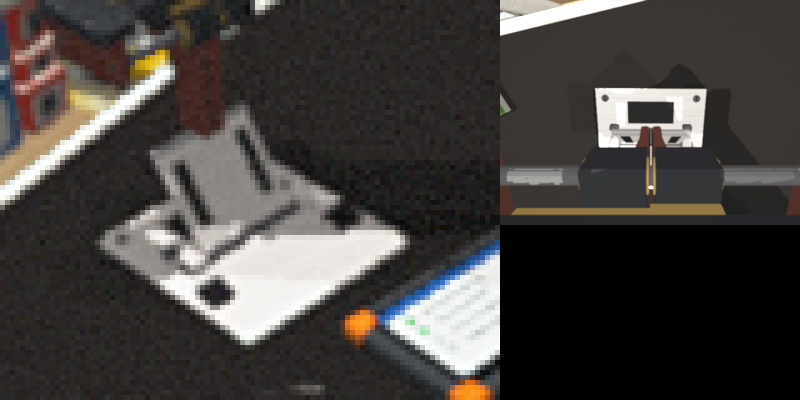

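The panel leans back at about 2.15 rad with the finger on it. I'll carry on to the stop.

Call:
carry_out --increments '[[[0.003,0,0,0,-1],[0.003,0,0,0,-1],[0.003,0,0,0,-1]]]'

```text
time_s: 13.15
eef_pos: [688.0, 115.9, 55.8]
orientation: [3.124, -0.335, 0.0]
contact_force: [0.6, 0.9, 0.4]
opening: 0.4
grasp_force: 0.4
```

Call:
carry_out --increments '[[[0.003,0,0,0,-1],[0.003,0,0,0,-1],[0.003,0,0,0,-1]]]'

```text
time_s: 13.45
eef_pos: [691.0, 115.3, 55.8]
orientation: [-3.124, 0.335, -0.001]
contact_force: [0.2, 0.1, 0.8]
opening: 0.5
grasp_force: 0.3
```

Call:
carry_out --increments '[[[0.003,0,0,0,-1],[0.003,0,0,0,-1],[0.003,0,0,0,-1]]]'

```text
time_s: 13.75
eef_pos: [693.9, 114.6, 55.8]
orientation: [-3.124, 0.335, -0.001]
contact_force: [-0.1, 0.6, 0.3]
opening: 1.0
grasp_force: 0.3
```

Call:
carry_out --increments '[[[0,0,-0.03,0,-1],[0,0,-0.07,0,-1],[-0.02,0.03,-0.08,0,-1],[-0.04,0.07,-0.08,0,-1],[-0.05,0.11,-0.08,0,-1],[-0.05,0.12,-0.04,0,-1],[-0.05,0.12,0,0,-1],[-0.05,0.12,0.025,0,-1],[-0.05,0.12,0.038,0,-1],[-0.05,0.12,0.04,0,-1],[-0.05,0.12,0.04,0,-1]]]'

```text
time_s: 14.85
eef_pos: [620.0, 8.3, 16.4]
orientation: [-3.124, 0.334, -0.001]
contact_force: [0.1, 0.0, 0.4]
opening: 0.1
grasp_force: 0.0
```

```bash
python3 - <<'E'
from h import *
d=cam('scene')
for x in landmark_of('scene','back_edge')[:2]:print(x)
np.set_printoptions(precision=2,suppress=True)
o=get_obs();print(o['eef_pos'],o['contact_force'],o['joints'])
c=cam('wrist');print([(x['centre'],x['p']) for x in landmark_of('wrist','back_edge')])
for t in(1.57,1.9,2.1,2.2,2.36):
    w=s2w(4-74*np.cos(t),0)+[1.5,1.9];X=[*w,7+74*np.sin(t)];print(t,proj(d,X),proj(c,X))
b=cv2.resize(d['c'][140:260,150:310],(640,480),interpolation=3);cv2.imwrite('pics/k.png',b)
for z in(0,11,20):print('tip',z,(proj(d,[*o['eef_pos'][:2],z])-[150,140])*4)
E
```

```text
{'centre': [199.0, 179.8], 'p': 0.62}
[620.68   8.31  17.29] [ 0.01 -0.04  0.18] [ 0.11  0.63 -0.31  1.81  0.27  0.74 -2.12]
[]
1.57 [207.72 182.16] [-34.18 273.28]
1.9 [202.87 180.4 ] [-39.61 214.62]
2.1 [200.31 180.44] [-33.96 178.38]
2.2 [199.19 180.76] [-28.84 161.58]
2.36 [197.63 181.7 ] [-18.12 137.74]
tip 0 [344.64 190.59]
tip 11 [344.12 180.09]
tip 20 [343.69 171.42]
```

Call:
carry_out --increments '[[[0,0,0.003,0,-1],[0,0,0.005,0,-1],[0,0,0.005,0,-1]]]'

```text
time_s: 15.35
eef_pos: [619.1, 7.9, 10.6]
orientation: [3.124, -0.334, -0.001]
contact_force: [-0.3, -0.2, 0.3]
opening: 0.5
grasp_force: 0.0
```

Call:
carry_out --increments '[[[0,0,0.002,0,-1],[0,0,0.002,0,-1]]]'

```text
time_s: 15.55
eef_pos: [619.2, 8.0, 8.5]
orientation: [3.124, -0.334, -0.001]
contact_force: [0.2, -1.1, -0.9]
opening: 0.3
grasp_force: 0.0
```

Call:
carry_out --increments '[[[0,0,0.002,0,-1],[0,0,0.002,0,-1]]]'

```text
time_s: 15.75
eef_pos: [619.2, 8.0, 6.5]
orientation: [3.124, -0.335, -0.001]
contact_force: [-0.0, -0.2, -0.3]
opening: 0.8
grasp_force: 0.0
```

Call:
carry_out --increments '[[[0,0,0.002,0,-1],[0,0,0.004,0,-1],[0,0,0.004,0,-1]]]'

```text
time_s: 16.05
eef_pos: [619.1, 8.0, 2.4]
orientation: [3.124, -0.334, -0.001]
contact_force: [0.0, 0.9, -0.7]
opening: 0.6
grasp_force: 0.0
```

Call:
carry_out --increments '[[[0,0,0.002,0,-1],[0,0,0.004,0,-1],[0,0,0.004,0,-1]]]'

```text
time_s: 16.35
eef_pos: [619.1, 8.0, -1.6]
orientation: [3.124, -0.334, -0.001]
contact_force: [0.2, -1.0, 1.4]
opening: 0.4
grasp_force: 0.0
```

Call:
carry_out --increments '[[[0,0,0.002,0,-1],[0,0,0.004,0,-1],[0,0,0.004,0,-1]]]'

```text
time_s: 16.65
eef_pos: [619.1, 8.0, -5.6]
orientation: [3.124, -0.335, -0.001]
contact_force: [-0.0, 0.7, 0.1]
opening: 0.5
grasp_force: 0.0
```

Call:
carry_out --increments '[[[0,0,0.001,0,-1],[0,0,0.002,0,-1],[0,0,0.002,0,-1]]]'

```text
time_s: 16.95
eef_pos: [619.3, 8.0, -7.3]
orientation: [3.124, -0.334, -0.0]
contact_force: [0.8, 0.1, 0.8]
opening: 0.6
grasp_force: 0.0
```

Call:
carry_out --increments '[[[0,0,0.001,0,-1],[0,0,0.002,0,-1],[0,0,0.002,0,-1]]]'

```text
time_s: 17.25
eef_pos: [619.3, 8.0, -9.4]
orientation: [3.124, -0.335, -0.0]
contact_force: [-0.9, 0.3, 0.0]
opening: 0.8
grasp_force: 0.0
```

Call:
carry_out --increments '[[[0,0,0.001,0,-1],[0,0,0.002,0,-1],[0,0,0.002,0,-1]]]'

```text
time_s: 17.55
eef_pos: [619.3, 7.9, -11.4]
orientation: [3.124, -0.335, -0.0]
contact_force: [-0.2, 0.1, -0.0]
opening: 0.7
grasp_force: 0.0
```

```bash
python3 - <<'E'
from h import *
np.set_printoptions(precision=1,suppress=True)
d=cam('scene');o=get_obs();print(o['eef_pos'],o['joints'])
p=proj(d,[*o['eef_pos'][:2],0]);print(p)
c0=int(round(p[0]))
for r in range(int(p[1])-22,int(p[1])+5):print(r,[tuple(int(v) for v in d['c'][r,c]) for c in range(c0-4,c0+5,2)])
for z in (0,10,20,30):print(z,proj(d,[*o['eef_pos'][:2],z]))
E
```

```text
[619.3   8.  -11.3] [ 0.1  0.7 -0.3  1.8  0.3  0.7 -2.1]
[236.5 187.7]
165 [(43, 65, 77), (44, 66, 77), (36, 40, 41), (43, 43, 38), (35, 36, 40)]
166 [(32, 43, 44), (36, 39, 40), (38, 35, 33), (37, 37, 34), (38, 37, 36)]
167 [(35, 48, 53), (45, 64, 80), (42, 41, 39), (38, 35, 32), (38, 39, 35)]
168 [(52, 64, 70), (49, 81, 98), (44, 43, 41), (28, 31, 31), (29, 21, 20)]
169 [(105, 106, 106), (45, 67, 79), (31, 39, 49), (36, 34, 29), (40, 33, 32)]
170 [(91, 89, 88), (51, 70, 80), (44, 56, 59), (31, 36, 31), (36, 36, 45)]
171 [(60, 58, 61), (40, 55, 69), (40, 40, 42), (33, 36, 52), (28, 30, 44)]
172 [(40, 42, 64), (38, 45, 69), (33, 37, 51), (35, 39, 65), (39, 37, 54)]
173 [(30, 39, 66), (33, 41, 63), (42, 42, 70), (29, 39, 68), (38, 37, 53)]
174 [(39, 40, 71), (36, 37, 67), (36, 38, 65), (38, 44, 69), (41, 40, 53)]
175 [(35, 44, 66), (40, 42, 70), (40, 44, 69), (37, 38, 64), (33, 38, 48)]
176 [(39, 40, 68), (30, 39, 68), (38, 40, 68), (37, 35, 61), (34, 36, 46)]
177 [(39, 42, 69), (29, 32, 61), (36, 43, 67), (39, 44, 64), (36, 34, 49)]
178 [(33, 38, 64), (39, 36, 67), (38, 45, 67), (38,
[... 363 characters left out ...]
6, 69), (25, 32, 59), (24, 26, 38)]
184 [(38, 42, 69), (25, 31, 63), (25, 34, 68), (37, 43, 65), (19, 28, 39)]
185 [(37, 41, 65), (33, 38, 64), (36, 41, 69), (28, 37, 63), (26, 38, 44)]
186 [(38, 33, 58), (33, 38, 68), (41, 43, 69), (32, 40, 61), (32, 31, 44)]
187 [(30, 28, 38), (35, 37, 59), (35, 44, 70), (35, 38, 51), (26, 26, 31)]
188 [(26, 27, 28), (34, 33, 39), (30, 37, 61), (19, 25, 35), (35, 33, 34)]
189 [(30, 31, 27), (24, 20, 24), (31, 28, 48), (22, 20, 22), (28, 34, 29)]
190 [(26, 28, 24), (14, 8, 9), (33, 29, 25), (25, 25, 26), (15, 13, 15)]
191 [(24, 24, 27), (29, 34, 29), (18, 29, 19), (32, 35, 33), (20, 28, 31)]
0 [236.5 187.7]
10 [236.4 185.3]
20 [236.3 182.9]
30 [236.2 180.5]
```

Call:
carry_out --increments '[[[0,0,0.001,0,-1],[0,0,0.001,0,-1]]]'

```text
time_s: 17.8
eef_pos: [619.3, 8.0, -12.4]
orientation: [3.124, -0.334, -0.0]
contact_force: [0.1, -0.4, 0.4]
opening: 0.7
grasp_force: 0.0
```

Call:
carry_out --increments '[[[0,0,0.001,0,-1],[0,0,0.001,0,-1]]]'

```text
time_s: 18.0
eef_pos: [619.3, 8.0, -13.4]
orientation: [3.124, -0.334, -0.0]
contact_force: [-0.5, -0.2, -0.5]
opening: 0.4
grasp_force: 0.0
```

Call:
carry_out --increments '[[[0,0,0.001,0,-1],[0,0,0.001,0,-1]]]'

```text
time_s: 18.2
eef_pos: [619.3, 8.0, -14.4]
orientation: [3.124, -0.334, -0.0]
contact_force: [0.3, -0.2, 0.1]
opening: 0.4
grasp_force: 0.0
```

Call:
carry_out --increments '[[[0,0,0.0015,0,-1],[0,0,0.0015,0,-1]]]'

```text
time_s: 18.4
eef_pos: [619.4, 8.0, -15.9]
orientation: [3.124, -0.334, -0.0]
contact_force: [-0.5, 0.4, 0.4]
opening: 0.6
grasp_force: 0.0
```

Call:
carry_out --increments '[[[0,0,0.0015,0,-1],[0,0,0.0015,0,-1]]]'

```text
time_s: 18.6
eef_pos: [619.5, 8.0, -16.0]
orientation: [3.123, -0.335, 0.0]
contact_force: [-4.6, -1.4, 12.4]
opening: 0.3
grasp_force: 5.8
```

Call:
carry_out --increments '[[[0,0,0.0015,0,-1],[0,0,0.0015,0,-1]]]'

```text
time_s: 18.8
eef_pos: [619.5, 8.0, -16.1]
orientation: [3.123, -0.335, 0.0]
contact_force: [-9.3, 0.0, 24.9]
opening: 0.2
grasp_force: 12.0
```

Touch test: the fingertips actually end about 16 mm above the reported TCP, so they rode over the panel. I'll push again, lower.

Call:
carry_out --increments '[[[0,0,-0.04,0,-1],[0,0,-0.09,0,-1],[-0.02,-0.02,-0.13,0,-1],[-0.04,-0.06,-0.13,0,-1],[-0.04,-0.1,-0.13,0,-1],[-0.04,-0.12,-0.13,0,-1],[-0.04,-0.12,-0.09,0,-1],[-0.04,-0.12,-0.06,0,-1],[-0.04,-0.12,-0.047,0,-1],[-0.03,-0.12,-0.047,0,-1],[-0.02,-0.12,-0.047,0,-1],[-0.01,-0.12,-0.047,0,-1],[0,-0.12,-0.047,0,-1],[0.007,-0.12,-0.047,0,-1],[0.014,-0.12,-0.047,0,-1],[0.019,-0.12,-0.047,0,-1],[0.023,-0.12,-0.047,0,-1],[0.023,-0.12,-0.047,0,-1]]]'

```text
time_s: 20.6
eef_pos: [667.2, 120.5, 28.0]
orientation: [3.124, -0.334, -0.001]
contact_force: [-1.6, 0.3, 0.6]
opening: 0.5
grasp_force: 0.4
```

Call:
carry_out --increments '[[[0.002,0,0,0,-1],[0.004,0,0,0,-1],[0.004,0,0,0,-1]]]'

```text
time_s: 20.9
eef_pos: [671.4, 119.6, 28.3]
orientation: [-3.124, 0.334, -0.0]
contact_force: [-2.0, -0.2, -0.0]
opening: 0.2
grasp_force: 0.7
```

Call:
carry_out --increments '[[[0.002,0,0,0,-1],[0.003,0,0,0,-1],[0.003,0,0,0,-1]]]'

```text
time_s: 21.2
eef_pos: [673.2, 119.2, 28.2]
orientation: [3.124, -0.334, -0.003]
contact_force: [-4.5, 1.3, 1.6]
opening: 0.2
grasp_force: 2.5
```

Call:
carry_out --increments '[[[0.002,0,0,0,-1],[0.002,0,0,0,-1]]]'

```text
time_s: 21.4
eef_pos: [673.6, 119.2, 28.1]
orientation: [3.123, -0.333, -0.007]
contact_force: [-9.0, 0.0, 6.1]
opening: 0.1
grasp_force: 5.4
```

Call:
carry_out --increments '[[[0.002,0,0,0,-1],[0.002,0,0,0,-1]]]'

```text
time_s: 21.6
eef_pos: [673.7, 119.2, 27.9]
orientation: [3.123, -0.332, -0.013]
contact_force: [-13.1, 1.1, 8.5]
opening: 0.6
grasp_force: 8.3
```

Panel is on its stop. Next I lift off and go to the right of the tablet with the tool turned 90°.

Call:
carry_out --increments '[[[-0.015,0,0,0,-1],[-0.02,0,-0.04,0,1],[-0.02,0,-0.08,0,1],[-0.04,0.02,-0.11,-8,1],[-0.06,0.04,-0.11,-16,1],[-0.08,0.06,-0.11,-24,1],[-0.1,0.08,-0.11,-32,1],[-0.12,0.1,-0.11,-40,1],[-0.14,0.12,-0.11,-48,1],[-0.16,0.14,-0.11,-56,1],[-0.18,0.155,-0.11,-64,1],[-0.2,0.17,-0.11,-72,1],[-0.2,0.172,-0.11,-80,1],[-0.2,0.172,-0.11,-88,1],[-0.2,0.172,-0.11,-90,1],[-0.2,0.172,-0.11,-90,1]]]'

```text
time_s: 23.2
eef_pos: [447.1, -8.1, 138.8]
orientation: [2.445, 1.971, 0.003]
contact_force: [-0.2, 0.6, -0.5]
opening: 87.6
grasp_force: 0.0
```

```bash
sed -i 's/^SO=.*/SO=np.array([645.,124.]);SY=np.radians(-12.4)/' h.py; python3 - <<'E'
from h import *
shift(*s2w(-170,-172),-11,77.6);o=get_obs();print(o['joints'],w2s(o['eef_pos']))
t=cam('top');d=cam('scene')
np.set_printoptions(precision=1,suppress=True)
for q in('order_tablet','back_edge'):print(q,[(n,landmark_of(n,q)) for n in('top','scene')])
X=tri([(c,landmark_of(n,'back_edge')[0]['centre']) for n,c in(('top',t),('scene',d)) if landmark_of(n,'back_edge')]);print(X,w2s(X))
E
```

```text
pos [447.14104852  -8.09816903 138.75089797] yaw 77.74396659657525 t 23.2 shift m [-0.0005 -0.0055  0.1497] turn 0.1439665965752397
[ 0.5381653   0.26940802 -0.74709134  2.10939982  0.24494454  0.84519231
 -0.56852817] [-164.87720939 -171.50392639]
order_tablet [('top', [{'centre': [233.7, 207.2], 'p': 0.94}]), ('scene', [{'centre': [259.0, 219.0], 'p': 0.68}])]
back_edge [('top', [{'centre': [228.3, 134.4], 'p': 0.8}]), ('scene', [{'centre': [196.6, 179.7], 'p': 0.78}])]
[706.3 113.2  66.1] [62.2  2.6]
```

Call:
carry_out --increments '[[[0,-0.005,0.045,0,1],[0,-0.005,0.09,0,1],[0,-0.005,0.125,0,1],[0,-0.005,0.145,0,1],[0,-0.005,0.15,0,1],[0.01,-0.005,0.15,0,1],[0.018,-0.005,0.15,0,1],[0.026,-0.005,0.15,0,1],[0.034,-0.005,0.15,0,1],[0.042,-0.005,0.15,0,1],[0.05,-0.005,0.15,0,1],[0.057,-0.005,0.15,0,1],[0.063,-0.005,0.15,0,1],[0.068,-0.005,0.15,0,1],[0.072,-0.005,0.15,0,1],[0.075,-0.005,0.15,0,1],[0.076,-0.005,0.15,0,1],[0.076,-0.005,0.15,0,1]]]'

```text
time_s: 25.5
eef_pos: [457.4, 68.0, -11.8]
orientation: [-2.445, -1.972, -0.001]
contact_force: [0.1, -0.7, 0.3]
opening: 88.0
grasp_force: 0.0
```

Call:
carry_out --increments '[[[-0.015,0,0,0,0.3],[-0.04,0,-0.03,0,0.3],[-0.055,0,-0.08,0,0.3],[-0.055,0,-0.11,0,0.3]]]'

```text
time_s: 25.9
eef_pos: [445.4, 12.2, 99.9]
orientation: [2.448, 1.969, -0.0]
contact_force: [0.9, -0.1, 0.3]
opening: 59.6
grasp_force: 0.0
```

```bash
cat > tab.py <<'E'
from h import *
np.set_printoptions(precision=1,suppress=True)
def orange(c,z):
    h=cv2.cvtColor(c['c'],cv2.COLOR_BGR2HSV);m=cv2.inRange(h,(5,150,120),(20,255,255))
    n,l,s,ce=cv2.connectedComponentsWithStats(m)
    for i in range(1,n):
        w=w2s(atz(c,ce[i],z))
        if -300<w[0]<150 and abs(w[1])<200 and s[i,4]>4: print('  ',ce[i],s[i,4],w)
o=get_obs();print(o['eef_pos'],w2s(o['eef_pos']),o['contact_force'],o['time_s'])
for n in('top','scene'):
    c=cam(n);print(n);orange(c,12)
E
python3 tab.py
```

```text
[445.4  12.2  99.9] [-171.  -152.1] [ 0.9 -0.1  0.3] 25.9
top
   [196.3 188.1] 14 [-127.8   80.1]
   [241.7 196.8] 10 [-126.   -77.3]
   [190.7 215.5] 22 [-222.3   78.7]
   [236.5 225.5] 13 [-224.2  -79.6]
scene
   [254.7 205.1] 17 [-125.5  -77.1]
   [277.5 218.3] 29 [-222.8  -75.2]
   [219.  229.2] 29 [-127.3   79.8]
   [241.9 244.2] 46 [-223.    80.1]
```

Call:
carry_out --increments '[[[0.015,-0.01,0,8,0.1],[0.03,-0.02,0,16,0.1],[0.045,-0.03,0,24,0.1],[0.06,-0.04,0,32,0.1],[0.075,-0.05,0,40,0.1],[0.09,-0.06,0,48,0.1],[0.105,-0.07,0,56,0.1],[0.12,-0.08,0,64,0.1],[0.135,-0.087,0,72,0.1],[0.152,-0.087,0,80,0.1],[0.152,-0.087,0,88,0.1],[0.152,-0.087,0,90,0.1],[0.152,-0.087,0,90,0.1]]]'

```text
time_s: 27.3
eef_pos: [392.3, 181.1, 97.6]
orientation: [3.123, -0.333, -0.001]
contact_force: [-0.6, -1.3, -0.1]
opening: 47.9
grasp_force: 0.0
```

```bash
python3 -c "
from h import *
shift(*s2w(-258,0.5),-11,-12.4);o=get_obs();print(w2s(o['eef_pos']),o['opening'],o['joints'])"
```

```text
pos [392.33836934 181.06532242  97.55260631] yaw -12.179293536387338 t 27.3 shift m [0.0011 0.0009 0.1086] turn 0.22070646361265744
[-259.02155114    1.47874054] 47.91682137386119 [-0.13851086  0.27482844 -0.49638309  2.18702116  0.19663491  0.72201795
 -2.55092017]
```

Call:
carry_out --increments '[[[0.001,0.001,0.045,0.2,0.1],[0.001,0.001,0.085,0.2,0.1],[0.001,0.001,0.103,0.2,0.1],[0.001,0.001,0.1075,0.2,0.1],[0.009,0.001,0.1075,0.2,0.1],[0.017,0.001,0.1075,0.2,0.1],[0.025,0.001,0.1075,0.2,0.1],[0.033,0.001,0.1075,0.2,0.1],[0.041,0.001,0.1075,0.2,0.1],[0.049,0.001,0.1075,0.2,0.1],[0.057,0.001,0.1075,0.2,0.1],[0.065,0.001,0.1075,0.2,0.1],[0.073,0.001,0.1075,0.2,0.1],[0.081,0.001,0.1075,0.2,0.1],[0.088,0.001,0.1075,0.2,0.1],[0.093,0.001,0.1075,0.2,0.1],[0.095,0.001,0.1075,0.2,0.1]]]'

```text
time_s: 29.0
eef_pos: [486.1, 159.6, -9.3]
orientation: [-3.123, 0.341, -0.0]
contact_force: [-1.4, -0.1, 0.2]
opening: 47.9
grasp_force: 0.7
```

```bash
python3 tab.py
```

```text
[486.1 159.6  -9.3] [-162.8    0.6] [-1.4 -0.1  0.2] 29.0
top
   [201.1 165.1] 11 [-47.2  80.8]
scene
   [259.  207.6] 21 [-144.5  -76.7]
   [202.  217.3] 26 [-47.3  76.9]
   [222.8 232. ] 39 [-144.9   80.8]
```

Call:
carry_out --increments '[[[0.006,0,0,0,0.1],[0.012,0,-0.001,0,0.1],[0.018,0,-0.001,0,0.1],[0.024,0,-0.001,0,0.1],[0.03,0,-0.001,0,0.1],[0.036,0,-0.001,0,0.1],[0.042,0,-0.001,0,0.1],[0.048,0,-0.001,0,0.1],[0.053,0,-0.001,0,0.1],[0.053,0,-0.001,0,0.1]]]'

```text
time_s: 30.1
eef_pos: [538.4, 148.1, -8.1]
orientation: [-3.123, 0.341, -0.002]
contact_force: [0.2, -0.2, 0.3]
opening: 48.2
grasp_force: 0.0
```

```bash
python3 tab.py
```

```text
[538.4 148.1  -8.1] [-109.3    0.7] [ 0.2 -0.2  0.3] 30.1
top
   [203.6 149.9] 14 [ 6.  83.7]
scene
   [246.8 200.7] 21 [-90.1 -77.3]
   [191.1 207.3] 20 [17.3 67.3]
   [210.6 223.9] 37 [-90.6  79.9]
```

Call:
carry_out --increments '[[[0,0,0.0025,0,0.1],[0.006,0,0.0025,0,0.1],[0.012,0,0.0025,0,0.1],[0.018,0,0.0025,0,0.1],[0.024,0,0.0025,0,0.1],[0.03,0,0.0025,0,0.1],[0.036,0,0.0025,0,0.1],[0.042,0,0.0025,0,0.1],[0.048,0,0.0025,0,0.1],[0.053,0,0.0025,0,0.1],[0.053,0,0.0025,0,0.1]]]'

```text
time_s: 31.3
eef_pos: [590.0, 136.7, -10.7]
orientation: [-3.123, 0.341, -0.001]
contact_force: [-0.9, -0.0, -0.1]
opening: 48.1
grasp_force: 0.5
```

```bash
python3 tab.py
```

```text
[590.  136.7 -10.7] [-56.4   0.6] [-0.9 -0.  -0.1] 31.3
top
   [204.8 135.8] 20 [55.  89.7]
   [251.6 145.6] 30 [ 53.  -75.1]
scene
   [181.5 192.4] 33 [105.2  36.5]
   [235.7 193.4] 20 [-34.6 -81.4]
   [199.3 215.4] 34 [-34.   76.6]
```

Call:
carry_out --increments '[[[0.004,0,0,0,0.1],[0.008,0,0,0,0.1],[0.012,0,0,0,0.1],[0.016,0,0,0,0.1],[0.019,0,0,0,0.1],[0.022,0,0,0,0.1],[0.022,0,0,0,0.1]]]'

```text
time_s: 32.1
eef_pos: [611.2, 132.2, -10.6]
orientation: [-3.123, 0.34, -0.002]
contact_force: [-1.6, 0.8, -0.1]
opening: 48.6
grasp_force: 0.5
```

Call:
carry_out --increments '[[[0.002,0,0,0,0.1],[0.004,0,0,0,0.1],[0.004,0,0,0,0.1]]]'

```text
time_s: 32.4
eef_pos: [615.5, 131.1, -10.4]
orientation: [-3.123, 0.341, -0.002]
contact_force: [-0.3, -0.7, -0.3]
opening: 48.4
grasp_force: 0.0
```

```bash
python3 tab.py
```

```text
[615.5 131.1 -10.4] [-30.4   0.6] [-0.3 -0.7 -0.3] 32.4
top
   [252.3 140.1] 34 [ 72.4 -73.5]
scene
   [178.  186.8] 36 [140.7  23.6]
   [229.9 190.2] 16 [ -6.8 -81.3]
   [193.6 212. ] 31 [-7.6 77.5]
```

```bash
cat > fit.py <<'E'
from h import *
from scipy.optimize import least_squares as ls
np.set_printoptions(precision=2,suppress=True)
M=np.array([[103,78,14],[103,-78,14],[7,78,14],[7,-78,14]])
def P(q,m): # q: back corner x,z, pitch, y, yaw
    c,s=np.cos(q[2]),np.sin(q[2]);x=q[0]+m[0]*c-m[2]*s;z=q[1]+m[0]*s+m[2]*c
    y=q[3]+m[1]+q[4]*(x-q[0]);x=x-q[4]*m[1]
    return [*s2w(x,y),z]
obs=[]
q0=[-10,5,.75,0,0]
for n in('top','scene'):
    c=cam(n);h=cv2.cvtColor(c['c'],cv2.COLOR_BGR2HSV);k,l,s,ce=cv2.connectedComponentsWithStats(cv2.inRange(h,(5,150,120),(20,255,255)))
    for m in M:
        p=proj(c,P(q0,m));g=[ce[i] for i in range(1,k) if s[i,4]>6 and np.hypot(*(ce[i]-p))<7]
        if g:obs.append((c,m,min(g,key=lambda e:np.hypot(*(e-p)))));print(n,m,obs[-1][2])
r=ls(lambda q:np.concatenate([proj(c,P(q,m))-p for c,m,p in obs]),q0)
print('x,z,pitch,y,yaw',r.x,'deg',np.degrees(r.x[2]),'res',r.fun)
for n in('top','scene'):
    c=cam(n);print(n,[(q,landmark_of(n,q)) for q in('tablet_foot','stand_lips')])
E
python3 fit.py
```

```text
top [103 -78  14] [252.29 140.09]
scene [103  78  14] [177.97 186.78]
scene [ 7 78 14] [193.59 211.94]
scene [  7 -78  14] [230.  190.5]
x,z,pitch,y,yaw [-6.58 -1.24  0.76  0.32 -0.  ] deg 43.6209080801017 res [-0.   -0.09 -0.37 -0.5   0.42  0.23  0.02  0.33]
top [('tablet_foot', []), ('stand_lips', [{'centre': [139.7, 251.4], 'p': 0.71}])]
scene [('tablet_foot', [{'centre': [214.3, 204.6], 'p': 0.71}]), ('stand_lips', [{'centre': [213.5, 205.6], 'p': 0.93}, {'centre': [341.6, 149.1], 'p': 0.32}, {'centre': [141.2, 267.1], 'p': 0.2}])]
```

The tablet fits at 43.6° lean, lower back corner at x ≈ -6.6 mm, centred within 1 mm. I'll retreat straight back and then up.

Call:
carry_out --increments '[[[-0.01,0,0,0,0.1],[-0.03,0,0,0,0.1],[-0.06,0,0,0,0.1],[-0.09,0,-0.01,0,0.1],[-0.12,0,-0.05,0,0.1],[-0.13,0,-0.1,0,0.1],[-0.13,0,-0.15,0,0.1],[-0.13,0.04,-0.2,0,0.1],[-0.13,0.09,-0.2,0,0.1],[-0.13,0.14,-0.2,0,0.1],[-0.13,0.19,-0.2,0,0.1],[-0.13,0.19,-0.2,0,0.1]]]'

```text
time_s: 34.1
eef_pos: [444.1, -31.7, 189.0]
orientation: [3.119, -0.352, -0.001]
contact_force: [-0.1, 0.2, 0.3]
opening: 48.4
grasp_force: 0.0
```

```bash
python3 fit.py; python3 - <<'E'
from h import *
d=cam('scene');t=cam('top');print(get_obs()['time_s'])
cv2.imwrite('pics/z.png',np.hstack([cv2.resize(d['c'][150:240,150:270],(420,315),interpolation=3),cv2.resize(t['c'][110:200,170:280],(370,315),interpolation=3)]))
E
```

```text
top [103  78  14] [205.93 130.59]
top [103 -78  14] [252.24 140.1 ]
top [ 7 78 14] [203.93 155.2 ]
top [  7 -78  14] [248.94 164.19]
scene [103  78  14] [177.97 186.78]
scene [103 -78  14] [214.83 166.96]
scene [ 7 78 14] [193.83 211.77]
scene [  7 -78  14] [230.  190.5]
x,z,pitch,y,yaw [-7.51 -1.06  0.74 -0.23 -0.  ] deg 42.597826905094465 res [-0.3  -0.07  0.27 -0.13  0.13 -0.14 -0.25 -0.05 -0.28 -0.39 -0.05 -0.09
  0.44  0.33  0.29  0.28]
top [('tablet_foot', [{'centre': [227.4, 159.1], 'p': 0.87}]), ('stand_lips', [{'centre': [223.2, 161.8], 'p': 0.85}, {'centre': [138.1, 249.9], 'p': 0.72}, {'centre': [382.4, 170.4], 'p': 0.64}, {'centre': [226.5, 158.4], 'p': 0.16}])]
scene [('tablet_foot', [{'centre': [212.7, 202.9], 'p': 0.94}]), ('stand_lips', [{'centre': [211.0, 203.5], 'p': 0.77}])]
34.6
```

View pics/z.png

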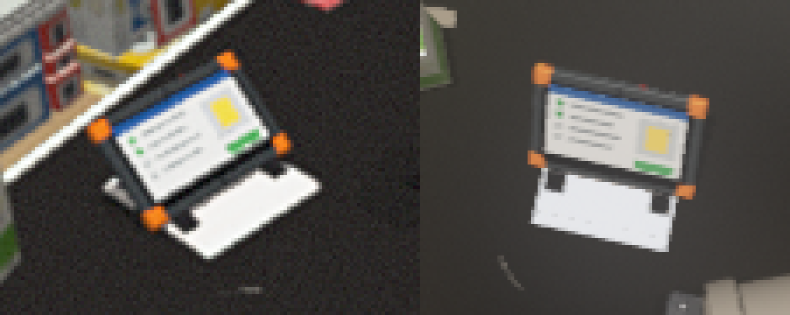

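The tablet leans on the panel, screen out and centred, with its lower edge behind both black lips (right-hand view, about (555,180) and (660,200)). I'm handing it in.

```bash
python3 -c "
from workcell import finish_job
print(finish_job())"
```

```text
the job is handed in; nothing more can be done
None
```

The job is handed in at about 35 s of the 72 s allowed: the panel is back at its stop, and the tablet leans on it by itself, screen out, centred to about 1 mm, its lower edge behind both lips.

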